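Load the dressing-stone holder

TASK

Make up the dressing pack in the dark iron holder: set the stone block into its pocket, then the windowed wooden spacer plate on it, then the metal cap, each lying flat and square between the ends. The cap stands on edge in the slot of the small wooden rack; turn it so that it goes in plain face down with its round stub pointing up. Keep to that order, set the parts down rather than drop them in, leave the tumblers, the rough block and the spare wheel where they are, and let go of everything.

Things in the scene. Friction and masses are not known exactly. Their poses are not given: they have to be found in the camera images.
- holder: Fixed dark iron holder; place and yaw vary. Base plate 120 x 96 x 10 mm (x, y, z) with two facing C-shaped ends, 99 x 81 mm outside, enclosing a pocket 70 (x) x 54 (y) mm; walls straight to 64 mm above the bench, lips flared out to 72 mm. Its +y and -y sides have finger slots 43 mm wide from the pocket floor up. Origin: centre of the underside, z up.
- pocket (a point): Centre of the pocket floor, 10 mm above the bench; axes as the holder's: x along the 70 mm length, y towards the slots, through which fingers reach a part held across its 50 mm width.
- stone: Loose plain grey stone block 66 x 50 x 34 mm (x, y, z), 0.26 kg, no holes. Origin: centre of its underside, z up at the start. Smaller than the rough block.
- spacer: Loose wooden plate 66 x 50 x 14 mm with a window of 24 x 16 mm through its middle, 40 g. Origin: centre of its underside, z up at the start.
- cap: Loose metal cap, 0.18 kg: plate 66 x 50 x 18 mm (x, y, z) with a round stub 30 mm across and 14 mm high in the middle of one face. Origin: centre of the plate, 9 mm above its plain face; z points out on the stub's side. Starts on its long edge in the rack: x along the slot, z level towards the rack's +y, origin 37 mm above the bench; must end z up.
- rack: Fixed low wooden rack; place and yaw vary. 44 x 100 x 12 mm base (x, y, z) with two cheeks 14 mm thick to 22 mm height; between them a slot along x, 20.5 mm wide and 10 mm deep, floor 12 mm above the bench. The cap stands in it and overhangs 11 mm at each x end, where the fingers can take it. Origin: centre of the underside, z up.
- tumbler_a_rim (a point): Loose glass tumbler, 72 mm across, 100 mm tall, open upwards: centre of its rim. A bystander.
- tumbler_b_rim (a point): Second tumbler, like the first: centre of its rim. A bystander.
- rough_block: Loose rough grey stone block 84 x 64 x 50 mm, larger than the pack's stone and not part of it. Origin: centre of its underside. A bystander.
- spare_wheel: Loose spare grinding wheel lying flat, 90 mm in diameter, 22 mm thick, 24 mm bore. Origin: centre of its underside. A bystander.

How it is judged:
By the outcome, as a careful person would: the job done as asked, in the order asked, and still so for the second after the job is handed in, with the robot touching nothing.
It also fails if it takes over 72 s, if anything falls off the work surface, if the arm or the gripper's body presses on something with over 40 N, if the wrist force passes 120 N, or if a joint passes its speed limit or range.

ROBOT

A 6-joint arm with a two-finger parallel gripper is mounted at the origin on the work surface. World frame = base frame: x ahead of the robot, y to its left, z up, the work surface at z = 0. Lengths are in mm, angles in rad, forces in N, time in s.
With the tool pointing down it reaches from about 350 to 975 mm from the base axis. Payload 7.1 kg.
Tool frame: the origin (TCP) lies midway between the tips of the shut fingers; the grasp point (between the pads) lies 19 mm behind it; z points along the fingers, y is the line along which they close (so a half turn about z gives the same grasp; the last joint's range is limited). The gripper opens to 88 mm and grips with 3 to 60 N. Pads are 20 mm wide; open, the fingers measure 115 mm over their backs; the gripper's body (75 mm by 178 mm) begins 61 mm behind the grasp point.
Start: joints at [-1.293, 0.423, 1.63, -0, 1.089, -0.019], TCP at [182.806, -597.651, 222.675] pointing down, gripper open.
Joint ranges: [-3, 3], [-0.9, 2.11], [0.09, 2.58], [-1.31, 4.45], [0.11, 2.69], [-2.54, 2.54]. Speed limits (rad/s): [2.39, 2.39, 3.01, 3.14, 3.14, 3.14].

INTERFACE

Orientations are given as a rotation vector (axis times angle).
In Python, from workcell import ctrl gives the robot as it stands. The module is installed in compiled form; this text tells all that it offers.
- The arm moves only by the tool apply_moves, never from a script. Its argument "targets" is a list of rows, each a list of 3 entries, a list of its own where there are three numbers: the opening, from -1 (shut) to 1 (fully open), then the shift along the tool's x, y, z normalised to -1 to 1, where 1 is 5 cm, then the turn, a rotation vector about the tool's x, y, z normalised to -1 to 1, where 1 is 90 degrees. In form: [[jaw, [x, y, z], [wx, wy, wz]], ...]. A call has 1 to 8 rows; each row shifts and turns the commanded pose from where the row before left it, along the tool's axes as they then stand; what a row does not reach is not made up. A row lasts 1/8 s, in which the tool goes at most 62.5 mm and 10.7 degrees, less where a joint would pass 70% of its speed; a pose out of reach is approached as far as the arm can. A call with a number of a shift or a turn outside -1 to 1 is refused whole. A call with a gripper value outside its range is refused whole. The fingers move at their own pace and stop on an object; the grip force is fixed at half the most. Time passes only in rows, so rows that do not move let the fingers close. It gives the time, the measured TCP pose, the force, the opening and the grip force at its end, in the units of the state.
- ctrl.get_obs(): the state, without advancing time (a new reading comes with each control period).
- ctrl.get_image(name): name is "side" or "top"; returns a dict with "pixels" (480x640x3 uint8, blue, green, red), "camera_matrix" (3x3 intrinsics, pixels), "view" (4x4, takes a point from world to camera coordinates). Camera axes: x right, y down, z forward; pixel columns grow to the right and rows downward; lengths in mm; the calibration is good to about 2 mm. A picture is of the moment at which its call begins. There is no depth.
- ctrl.close_job(): hands the job in; it is judged then, once.
Trained networks look in the newest picture that a camera, given by its name, has taken for a name from the list of things; names that differ only in an ending like _2 or _b are one class to them, and where a whole thing is asked for, a point or a joint stands for the part that bears it (a point fixed in the world has none). Each returns a list of dicts, best first, with "score" (0 to 1); they miss things now and then, are a little off and sometimes report something else, mostly with a low value. They report only what shows in the picture. A call takes as long as a camera call.
- ctrl.masks_of(label, camera): "region" (480x640 bool, what is visible of it) and "bbox" ([left, top, right, bottom] in pixels, round what is visible of it).
- ctrl.pinpoint(label, camera): "xy" ([column, row] in pixels: a listed point, or the origin of a listed thing).
The state is a dict: "t": time; "qpos": joint angles; "qvel": joint speeds; "joint_torque": joint torques, N m; "ee_pos": TCP position; "orientation": TCP orientation; "ft_force": force on the tool from outside, world axes, zero at the start; "moment": the same for the moment, N m; "width": finger opening in mm; "grasp_force": force on a finger pad.
Only numpy, scipy, OpenCV 4.12 (cv2) and the standard library are available. Lean on these libraries where they do the work, as an engineer would, in place of code of your own. Each camera call takes 0.05 s, during which the arm holds its last target. There are 200 camera calls.

## Working session

There is one attempt and no reset: what is moved stays moved. The work goes in short steps, Python scripts to look and compute and a tool call to move; the robot and the scene stay as the last step left them, time stands still between calls to the robot, and variables do not carry over. Pictures are saved under pics/ and viewed, at most 10 in all, crops included, and the job is handed in when it is done.

Besides the shell and the picture viewer there is one more tool, called after "Call:" by a JSON object that holds its "fn" and its "kwargs", one argument or row to a line. apply_moves: Moves the arm, as the interface text tells. Scaled input: -1 to 1 covers 5 cm each way for a shift and 90 degrees each way for a turn. Its arguments: {"type":"object","properties":{"targets":{"type":"array"}},"required":["targets"]}

```bash
mkdir -p pics
cat > h.py <<'E'
import numpy as np, cv2
from workcell import ctrl
def ray(im,px):
    K=im["camera_matrix"];V=np.array(im["view"]);R=V[:3,:3];t=V[:3,3]
    d=R.T@np.linalg.solve(np.array(K),[px[0],px[1],1.]);return -R.T@t,d
def atz(im,px,z):
    o,d=ray(im,px);return o+d*(z-o[2])/d[2]
def proj(im,P):
    V=np.array(im["view"]);p=(V[:3,:3]@np.atleast_2d(P).T).T+V[:3,3];q=(np.array(im["camera_matrix"])@p.T).T
    return q[:,:2]/q[:,2:]
E
python3 - <<'E'
from h import *
for c in("top","side"):
    im=ctrl.get_image(c);cv2.imwrite(f"pics/{c}0.png",im["pixels"])
    np.savez(f"{c}0.npz",**im)
    print(c,"cam",ray(im,(320,240))[0].round())
    for l,z in dict(holder=0,pocket=10,stone=0,spacer=0,cap=37,rack=0,tumbler_a_rim=100,rough_block=0,spare_wheel=0).items():
        for r in ctrl.pinpoint(l,c)[:2]:
            print(l,round(r["score"],2),np.round(r["xy"],1),atz(im,r["xy"],z).round(1)[:2])
print(ctrl.get_obs())
E
```

```text
top cam [381.   1. 988.]
holder 0.75 [200. 281.] [458.8 266.5]
pocket 0.85 [199.7 281.1] [457.8 264.5]
pocket 0.61 [325.1 200.9] [633.2   4.4]
stone 0.87 [325.8 266.1] [494.1   1.1]
spacer 0.7 [323.3 202.8] [631.5   8.3]
spacer 0.26 [230.9 181.4] [677.3 210.8]
cap 0.75 [452.9 278.1] [ 469.  -255.4]
rack 0.94 [444.4 278.7] [ 470.9 -247.6]
tumbler_a_rim 0.87 [233.7 178.1] [654.1 184.3]
rough_block 0.8 [368.5 327. ] [368.7 -88.7]
spare_wheel 0.93 [286.  322.3] [375.6  82.3]
side cam [-115.  657.  808.]
holder 0.57 [247.  358.9] [453.4 267.8]
pocket 0.66 [247.7 354.9] [452.  266.1]
stone 0.62 [333.7 269.2] [497.6   1.5]
stone 0.34 [249.1 362.9] [444.2 271.1]
spacer 0.91 [279.6 244.2] [634.3  19.6]
cap 0.88 [423.9 202.1] [ 470.9 -258. ]
rack 0.88 [423.4 217.8] [ 465.1 -253.4]
rack 0.41 [342.1 150.7] [ 787.8 -346.7]
rough_block 0.9 [412.7 276.9] [368.1 -84.8]
spare_wheel 0.6 [355.1 323.2] [371.1  82.5]
{'t': 1.0, 'qpos': array([-1.29301249e+00,  4.23103119e-01,  1.62990513e+00,  2.42553886e-05,
        1.08862588e+00, -1.89933514e-02]), 'qvel': array([ 2.19028867e-04, -6.42611085e-05, -3.15148499e-04,  9.40605149e-04,
        5.68840066e-05,  1.23673259e-03]), 'joint_torque': array([-1.60856252e-03, -5.44590819e+01, -2.74046266e+01,  6.43375120e-02,
        1.68804388e-02, -1.57429560e-05]), 'ee_pos': array([ 182.80228031, -597.64036272,  222.67109405]), 'orientation': array([-3.10702762e+00, -4.64443629e-01, -2.50666006e-05]), 'ft_force': array([-0.52748918,  0.437114  ,  0.23714818]), 'moment': array([ 0.02919713, -0.0337328 ,  0.02691769]), 'grasp_force': 0.0, 'width': 87.84505418934758}
```

View pics/top0.png

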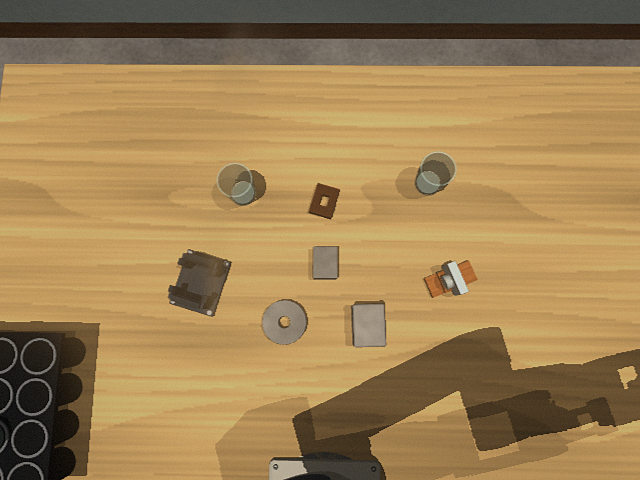

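View pics/side0.png

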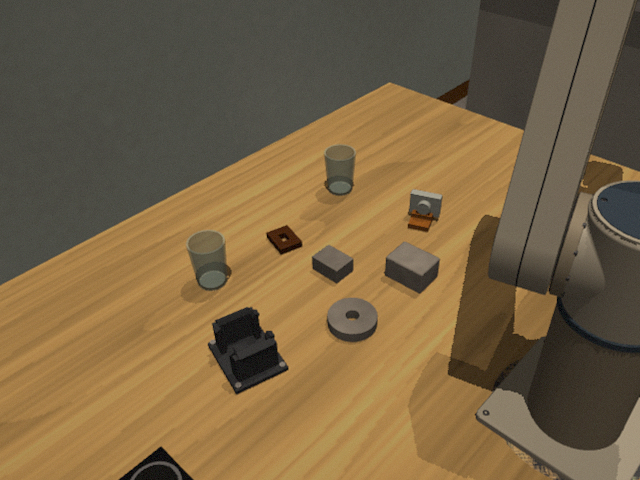

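The top view shows the holder at (200,281), stone (325,262), spacer (324,201), rack and cap (452,278), and rough block and wheel near rows 322–327. The side view agrees. The stub faces left (+y) in the top view. Next I fit poses and yaw to the masks.

```bash
cat > fit.py <<'E'
from h import *
from scipy.optimize import minimize
def box(x,y,z0,z1,cx=0,cy=0):
    return [[cx+a*x/2,cy+b*y/2,z] for a in(-1,1) for b in(-1,1) for z in(z0,z1)]
a=np.linspace(0,2*np.pi,24)
M=dict(stone=box(66,50,0,34),spacer=box(66,50,0,14),
 cap=box(66,18,12,62)+[[15*np.cos(t),23,37+15*np.sin(t)] for t in a],
 holder=box(120,96,0,10)+box(99,81,10,72), rough_block=box(84,64,0,50))
def ren(im,P,p,s=4):
    c,n=np.cos(p[2]),np.sin(p[2]);P=np.array(P,float)
    W=np.c_[c*P[:,0]-n*P[:,1]+p[0],n*P[:,0]+c*P[:,1]+p[1],P[:,2]]
    q=cv2.convexHull(proj(im,W).astype(np.float32))[:,0]
    m=np.zeros((480*s,640*s),np.uint8)
    cv2.fillConvexPoly(m,np.round(((q+.5)*s-.5)*16).astype(np.int32),1,shift=4)
    return m
def fit(l,ims,regs,p0,yaws,P=None):
    P=P or M[l];best=None
    R=[np.kron(r.astype(np.uint8),np.ones((4,4),np.uint8)) for r in regs]
    def f(p):
        e=0
        for im,r in zip(ims,R):
            m=ren(im,P,p);e+=1-(m&r).sum()/max((m|r).sum(),1)
        return e/len(R)
    for y in yaws:
        x0=np.array([*p0,y]);r=minimize(f,x0,method="Nelder-Mead",options=dict(initial_simplex=x0+np.array([[0,0,0],[8,0,0],[0,8,0],[0,0,.25]]),xatol=.02,fatol=1e-4,maxiter=120))
        if best is None or r.fun<best.fun:best=r
    return best
E
cat > run.py <<'E'
from fit import *
ims={c:dict(np.load(f"{c}0.npz")) for c in("top","side")}
for l,p0 in dict(stone=(497,0),spacer=(632,8),cap=(469,-256),holder=(456,266)).items():
    regs={}
    for c in ims:
        r=[x for x in ctrl.masks_of(l,c)]
        # choose the candidate nearest the expected spot
        e=proj(ims[c],[[*p0,20]])[0]
        r=[x for x in r if np.hypot(*(np.mean(np.argwhere(x["region"]),0)[::-1]-e))<25]
        if r: regs[c]=r[0]["region"]
    reg={c:cv2.morphologyEx(v.astype(np.uint8),cv2.MORPH_CLOSE,np.ones((9,9))) for c,v in regs.items()} if l=="spacer" else regs
    if l=="holder":
        reg={c:cv2.fillConvexPoly(np.zeros((480,640),np.uint8),cv2.convexHull(np.argwhere(v)[:,::-1].astype(np.int32)),1) for c,v in regs.items()}
    for cs in ([*reg],*[[c] for c in reg]):
        b=fit(l,[ims[c] for c in cs],[reg[c] for c in cs],p0,(-.6,0.,.6) if l!="cap" else (-.3,.3))
        if l!="holder" and l!="cap" and False: pass
        print(l,cs,b.x[:2].round(1),"yaw",np.degrees(b.x[2]).round(1),b.fun.round(3))
    np.savez(f"m_{l}.npz",**{c:v for c,v in regs.items()})
E
time python3 run.py
```

```text
stone ['top', 'side'] [499.4   3.5] yaw 0.4 0.072
stone ['top'] [500.3   3.9] yaw 0.9 0.06
stone ['side'] [497.1   4. ] yaw -1.0 0.063
spacer ['top', 'side'] [633.5   7.7] yaw -16.6 0.066
spacer ['top'] [634.2   7.8] yaw -17.0 0.041
spacer ['side'] [631.9   7.4] yaw -16.4 0.065
cap ['top', 'side'] [ 467.8 -259.6] yaw 18.7 0.148
cap ['top'] [ 468.  -258.1] yaw 20.8 0.201
cap ['side'] [ 467.1 -259.3] yaw 19.8 0.087
holder ['top', 'side'] [455.1 265.3] yaw -16.3 0.072
holder ['top'] [455.7 264.2] yaw -15.7 0.045
holder ['side'] [454.3 268.4] yaw -17.7 0.071
real	0m41.642s
user	0m29.336s
sys	0m12.143s
```

```bash
cat > ov.py <<'E'
from fit import *
def hull(im,P,p):
    c,n=np.cos(p[2]),np.sin(p[2]);P=np.array(P,float)
    return proj(im,np.c_[c*P[:,0]-n*P[:,1]+p[0],n*P[:,0]+c*P[:,1]+p[1],P[:,2]])
def tile(im,P,p,boxes,S=5,w=(400,300)):
    c0=proj(im,[[p[0],p[1],25]])[0];o=(c0-np.array(w)/S/2).round()
    x,y=o.astype(int);g=im["pixels"][y:y+w[1]//S,x:x+w[0]//S]
    g=cv2.resize(g,w,interpolation=cv2.INTER_CUBIC);g=cv2.convertScaleAbs(g,alpha=1.6)
    for B,col in boxes:
        q=((hull(im,B,p)-o+.5)*S-.5).astype(np.int32)
        for i in range(8):
            for j in range(i):
                if bin(i^j).count("1")==1: cv2.line(g,tuple(map(int,q[i])),tuple(map(int,q[j])),col,1)
    return g
E
python3 - <<'E'
from ov import *
T={c:dict(np.load(f"{c}0.npz")) for c in("top","side")}
r=np.radians
G,Rr=(0,255,0),(0,0,255)
hb=[(box(120,96,0,10),G),(box(99,81,10,72),Rr)]
cb=[(box(66,18,12,62),G)]
rows=[np.hstack([tile(T[c],0,p,b) for c in T]) for p,b in (((455.1,265.3,r(-16.3)),hb),((467.8,-259.6,r(19.7)),cb))]
cv2.imwrite("pics/ov1.png",np.vstack(rows))
rows=[np.hstack([tile(T[c],0,p,b) for c in T]) for p,b in (((499.4,3.,r(0.4)),[(box(66,50,0,34),G)]),((633.5,7.7,r(-16.6)),[(box(66,50,0,14),G)]))]
cv2.imwrite("pics/ov2.png",np.vstack(rows))
E
```

```text
(no output)
```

View pics/ov1.png

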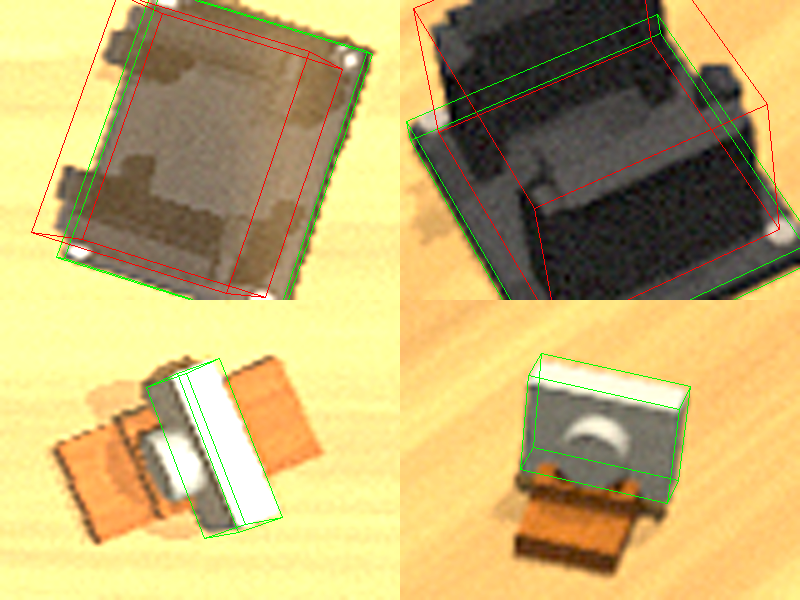

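View pics/ov2.png

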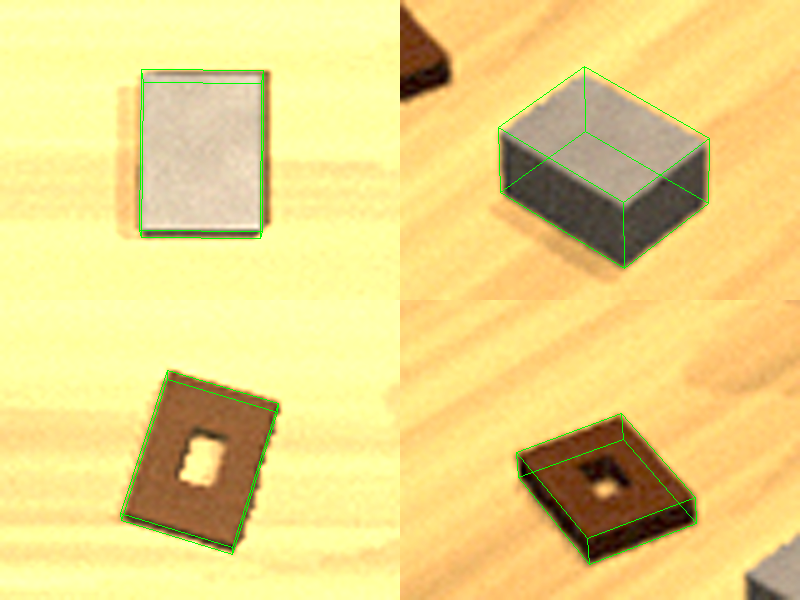

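Stone, spacer and cap fits lie on their outlines. In the cap's top tile the wireframe is about 5 px of the crop (2 mm) too far right. The holder crop cuts off at the top, so I view it larger.

Run:
```python
from ov import *
T={c:dict(np.load(f"{c}0.npz")) for c in("top","side")}
p=(455.4,265.3,np.radians(-16.3))
G,Rr,B=(0,255,0),(0,0,255),(255,200,0)
hb=[(box(120,96,0,10),G),(box(70,54,10,64),Rr)]
L=[tile(T[c],0,p,b,S,(400,500)) for c,S in (("top",5),("side",4)) for b in (hb,)]
cv2.imwrite("pics/ov3.png",np.hstack(L))
```

```text
(no output)
```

View pics/ov3.png

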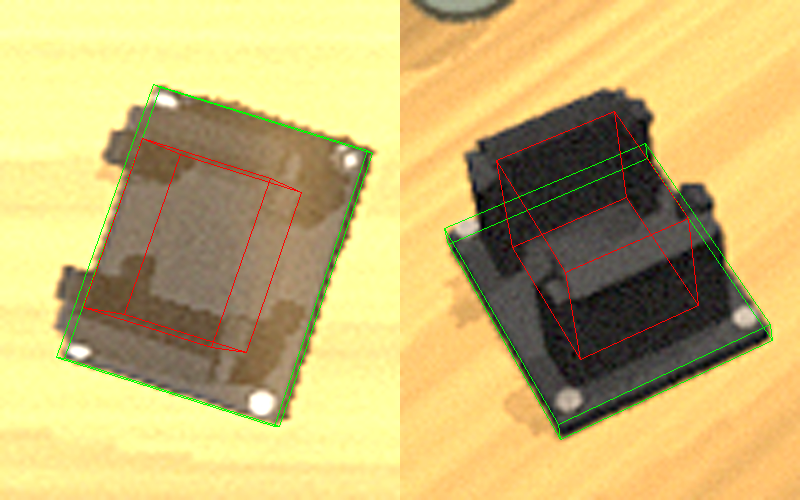

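Run:
```python
from ov import *
from scipy.optimize import least_squares
T={c:dict(np.load(f"{c}0.npz")) for c in("top","side")}
p=np.array((455.4,265.3,np.radians(-16.8)))
obs=[]
for c in T:
    im=T[c];g=im["pixels"].astype(float);v=g.min(2)-0.6*(g.max(2)-g.min(2))  # whitish
    for sx in(-1,1):
        for sy in(-1,1):
            q=hull(im,[[sx*53,sy*41,11]],p)[0];x,y=q.round().astype(int)
            w=v[y-5:y+6,x-5:x+6];m=np.clip(w-np.maximum(np.median(w)+25,70),0,None)
            if m.sum()<60: print(c,sx,sy,"none",m.sum());continue
            yy,xx=np.mgrid[y-5:y+6,x-5:x+6];o=np.array([(m*xx).sum(),(m*yy).sum()])/m.sum()
            obs.append((c,sx,sy,o));print(c,sx,sy,q.round(1),o.round(1),m.sum().round())
def f(P,cs):
    return np.concatenate([hull(T[c],[[sx*P[3],sy*P[4],11]],P)[0]-o for c,sx,sy,o in obs if c in cs]+[(P[3:]-[53,41])*.02])
for cs in(("top",),("side",),("top","side")):
    r=least_squares(f,[*p,53,41],args=(cs,),loss="soft_l1");print(cs,r.x[:2].round(1),np.degrees(r.x[2]).round(2),r.x[3:].round(1),r.fun.round(1))
```

```text
top -1 -1 [209.  312.7] [208.8 312.2] 1252.0
top -1 1 [172.  300.6] [172.2 301.9] 564.0
top 1 -1 [226.  264.1] [226.4 263.3] 307.0
top 1 1 [189.5 252.4] [189.5 251.5] 527.0
side -1 -1 [282.4 364.6] [281.8 363.6] 485.0
side -1 1 [237.  385.3] [237.9 384.7] 267.0
side 1 -1 none 0.0
side 1 1 [212.3 342.2] [212.3 341.4] 422.0
('top',) [455.8 265.1] -16.23 [54.4 40.7] [ 0.3  0.7 -0.  -0.6 -0.4 -0.3  0.1  0.2  0.  -0. ]
('side',) [457.1 264.5] -15.94 [53.4 40. ] [ 0.1  0.2  0.  -0.2 -0.1  0.1  0.  -0. ]
('top', 'side') [456.4 264.7] -16.21 [53.7 40.3] [ 0.4  0.1  0.4 -1.1 -0.5 -0.4  0.4  0.3  0.4  0.6 -0.1  0.3 -0.1  0.1
  0.  -0. ]
```

```bash
cat > plan.py <<'E'
# plan(jaw, [(pos, yaw_of_tool_y_deg, tilt_deg_about_tool_y, mm/row, deg/row)...])
from h import *
from scipy.spatial.transform import Rotation as Rn
def pose_R(yaw,tilt=0,tilt_x=0):
    a=np.radians(yaw);y=np.array([np.cos(a),np.sin(a),0]);z=np.array([0,0,-1.]);x=np.cross(y,z)
    return Rn.from_rotvec(np.radians(tilt)*y)*Rn.from_matrix(np.c_[x,y,z])
def plan(jaw,wps,start=None,mm=40,dg=9.):
    s=ctrl.get_obs();p=np.array(s["ee_pos"]);R=Rn.from_rotvec(s["orientation"])
    if start: p,R=np.array(start[0],float),start[1]
    rows=[]
    for w in wps:
        P=np.array(w[0],float);Q=pose_R(w[1],w[2] if len(w)>2 else 0);m=w[3] if len(w)>3 else mm
        rv=(R.inv()*Q).as_rotvec();p0,R0=p.copy(),R
        n=max(1,int(np.ceil(np.linalg.norm(P-p0)/m)),int(np.ceil(np.degrees(np.linalg.norm(rv))/dg)))
        for k in range(1,n+1):
            T=p0+(P-p0)*k/n;TR=R0*Rn.from_rotvec(rv*k/n);d=3 if k==n else 2
            a=np.round(R.inv().apply(T-p)/50,d);b=np.round((R.inv()*TR).as_rotvec()/(np.pi/2),d)
            rows.append([jaw,(a+0.).tolist(),(b+0.).tolist()]);p=p+R.apply(a*50);R=R*Rn.from_rotvec(b*np.pi/2)
    for i in range(0,len(rows),8): print(str(rows[i:i+8]).replace(" ",""))
    print("end",p.round(1),"tool y yaw",np.degrees(np.arctan2(*R.as_matrix()[:2,1][::-1])).round(1))
    return p,R
E
python3 -c "
from plan import *
plan(1,[((499.5,3.5,110),90.4),((499.5,3.5,4),90.4,0,30)])"
```

```text
[[1,[0.5,-0.51,0.12],[0.0,0.0,-0.1]],[1,[0.58,-0.42,0.12],[0.0,0.0,-0.09]],[1,[0.63,-0.34,0.12],[0.0,0.0,-0.1]],[1,[0.68,-0.23,0.11],[0.0,0.0,-0.09]],[1,[0.7,-0.14,0.12],[0.0,0.0,-0.1]],[1,[0.71,-0.02,0.12],[0.0,0.0,-0.09]],[1,[0.71,0.07,0.12],[0.0,0.0,-0.1]],[1,[0.69,0.19,0.12],[0.0,0.0,-0.09]]]
[[1,[0.66,0.28,0.12],[0.0,0.0,-0.1]],[1,[0.61,0.38,0.12],[0.0,0.0,-0.1]],[1,[0.53,0.47,0.11],[0.0,0.0,-0.09]],[1,[0.47,0.55,0.12],[0.0,0.0,-0.1]],[1,[0.38,0.61,0.12],[0.0,0.0,-0.09]],[1,[0.28,0.65,0.12],[0.0,0.0,-0.1]],[1,[0.18,0.69,0.12],[0.0,0.0,-0.09]],[1,[0.08,0.71,0.12],[0.0,0.0,-0.1]]]
[[1,[-0.03,0.72,0.12],[0.0,0.0,-0.09]],[1,[-0.13,0.7,0.11],[0.0,0.0,-0.1]],[1,[-0.239,0.677,0.123],[0.0,0.0,-0.095]],[1,[0.0,0.0,0.53],[0.0,0.0,0.0]],[1,[0.0,0.0,0.53],[0.0,0.0,0.0]],[1,[0.0,0.0,0.53],[0.0,0.0,0.0]],[1,[0.0,0.0,0.53],[0.0,0.0,0.0]]]
end [499.5   3.5   4. ] tool y yaw 90.4
```

Call:
{"fn": "apply_moves", "kwargs": {
  "targets": [
    [1,[0.5,-0.51,0.12],[0.0,0.0,-0.1]],
    [1,[0.58,-0.42,0.12],[0.0,0.0,-0.09]],
    [1,[0.63,-0.34,0.12],[0.0,0.0,-0.1]],
    [1,[0.68,-0.23,0.11],[0.0,0.0,-0.09]],
    [1,[0.7,-0.14,0.12],[0.0,0.0,-0.1]],
    [1,[0.71,-0.02,0.12],[0.0,0.0,-0.09]],
    [1,[0.71,0.07,0.12],[0.0,0.0,-0.1]],
    [1,[0.69,0.19,0.12],[0.0,0.0,-0.09]]
  ]
}}

```text
t: 2.4
ee_pos: [316.6, -343.9, 175.2]
orientation: [2.303, 2.136, 0.0]
ft_force: [0.1, 0.4, 0.8]
width: 87.6
grasp_force: 0.0
```

Call:
{"fn": "apply_moves", "kwargs": {
  "targets": [
    [1,[0.66,0.28,0.12],[0.0,0.0,-0.1]],
    [1,[0.61,0.38,0.12],[0.0,0.0,-0.1]],
    [1,[0.53,0.47,0.11],[0.0,0.0,-0.09]],
    [1,[0.47,0.55,0.12],[0.0,0.0,-0.1]],
    [1,[0.38,0.61,0.12],[0.0,0.0,-0.09]],
    [1,[0.28,0.65,0.12],[0.0,0.0,-0.1]],
    [1,[0.18,0.69,0.12],[0.0,0.0,-0.09]],
    [1,[0.08,0.71,0.12],[0.0,0.0,-0.1]]
  ]
}}

```text
t: 3.4
ee_pos: [450.3, -90.7, 127.7]
orientation: [0.68, 3.066, -0.0]
ft_force: [-0.1, 0.4, -0.0]
width: 87.8
grasp_force: 0.0
```

Call:
{"fn": "apply_moves", "kwargs": {
  "targets": [
    [1,[-0.03,0.72,0.12],[0.0,0.0,-0.09]],
    [1,[-0.13,0.7,0.11],[0.0,0.0,-0.1]],
    [1,[-0.239,0.677,0.123],[0.0,0.0,-0.095]],
    [1,[0,0,0],[0,0,0]],
    [1,[0,0,0],[0,0,0]]
  ]
}}

```text
t: 4.03
ee_pos: [499.1, 3.2, 110.0]
orientation: [0.008, -3.141, 0.0]
ft_force: [-0.4, -0.8, -0.0]
width: 88.1
grasp_force: 0.0
```

Call:
{"fn": "apply_moves", "kwargs": {
  "targets": [
    [1,[0.01,0.01,0.53],[0,0,0]],
    [1,[0,0,0.53],[0,0,0]],
    [1,[0,0,0.53],[0,0,0]],
    [1,[0,0,0.53],[0,0,0]],
    [1,[0,0,0],[0,0,0]],
    [0,[0,0,0],[0,0,0]],
    [-1,[0,0,0],[0,0,0]],
    [-1,[0,0,0],[0,0,0]]
  ]
}}

```text
t: 5.03
ee_pos: [499.6, 3.9, 4.9]
orientation: [-0.009, 3.14, -0.0]
ft_force: [-0.0, 0.2, -0.7]
width: 61.5
grasp_force: 0.0
```

Call:
{"fn": "apply_moves", "kwargs": {
  "targets": [
    [-1,[0,0,0],[0,0,0]],
    [-1,[0,0,0],[0,0,0]],
    [-1,[0,0,0],[0,0,0]]
  ]
}}

```text
t: 5.4
ee_pos: [499.3, 4.0, 4.5]
orientation: [-0.01, 3.141, -0.0]
ft_force: [-0.8, 0.1, 6.9]
width: 49.9
grasp_force: 30.0
```

```bash
python3 -c "
from plan import *
plan(-1,[((499.3,4,104),90.3,0,35),((456.2,264.8,110),73.8,0,38),((456.2,264.8,94),73.8,0,16)])"
```

```text
[[-1,[0.0,0.0,-0.66],[0.0,0.0,0.0]],[-1,[0.0,0.0,-0.67],[0.0,0.0,0.0]],[-1,[-0.001,0.0,-0.661],[0.0,0.0,0.001]],[-1,[0.12,0.75,-0.02],[0.0,0.0,0.03]],[-1,[0.15,0.73,-0.01],[0.0,0.0,0.02]],[-1,[0.18,0.74,-0.02],[0.0,0.0,0.03]],[-1,[0.21,0.72,-0.02],[0.0,0.0,0.02]],[-1,[0.24,0.72,-0.02],[0.0,0.0,0.03]]]
[[-1,[0.27,0.71,-0.01],[0.0,0.0,0.03]],[-1,[0.298,0.69,-0.02],[0.0,0.0,0.023]],[-1,[0.0,0.0,0.32],[0.0,0.0,0.0]]]
end [456.2 264.8  94. ] tool y yaw 73.8
```

Call:
{"fn": "apply_moves", "kwargs": {
  "targets": [
    [-1,[0,0,-0.66],[0,0,0]],
    [-1,[0,0,-0.67],[0,0,0]],
    [-1,[0,0,-0.661],[0,0,0.001]],
    [-1,[0.12,0.75,-0.02],[0,0,0.03]],
    [-1,[0.15,0.73,-0.01],[0,0,0.02]],
    [-1,[0.18,0.74,-0.02],[0,0,0.03]],
    [-1,[0.21,0.72,-0.02],[0,0,0.02]],
    [-1,[0.24,0.72,-0.02],[0,0,0.03]]
  ]
}}

```text
t: 6.4
ee_pos: [467.4, 191.2, 107.7]
orientation: [-0.315, -3.125, 0.001]
ft_force: [0.5, -1.0, -2.9]
width: 49.9
grasp_force: 30.0
```

Call:
{"fn": "apply_moves", "kwargs": {
  "targets": [
    [-1,[0.27,0.71,-0.01],[0,0,0.03]],
    [-1,[0.298,0.69,-0.02],[0,0,0.023]],
    [-1,[0,0,0.32],[0,0,0]],
    [-1,[0,0,0],[0,0,0]],
    [-1,[0,0,0],[0,0,0]]
  ]
}}

```text
t: 7.02
ee_pos: [455.7, 263.6, 93.1]
orientation: [-0.444, -3.109, 0.002]
ft_force: [0.1, -0.7, -2.5]
width: 49.9
grasp_force: 30.0
```

Run:
```python
from ov import *
s=ctrl.get_obs();print(s["ee_pos"].round(1),s["orientation"].round(3),s["ft_force"].round(1))
p=(456.2,264.8,np.radians(-16.2));G,Rr=(0,255,0),(0,0,255)
L=[]
for c,S in(("top",5),("side",4)):
    im=ctrl.get_image(c);z=s["ee_pos"][2]-4.5
    L.append(tile(im,0,p,[(box(66,50,z,z+34),G),(box(70,54,10,64),Rr)],S,(400,500)))
cv2.imwrite("pics/h1.png",np.hstack(L))
```

```text
[455.7 263.6  93.1] [-4.440e-01 -3.109e+00  2.000e-03] [ 0.1 -0.7 -2.5]
```

View pics/h1.png

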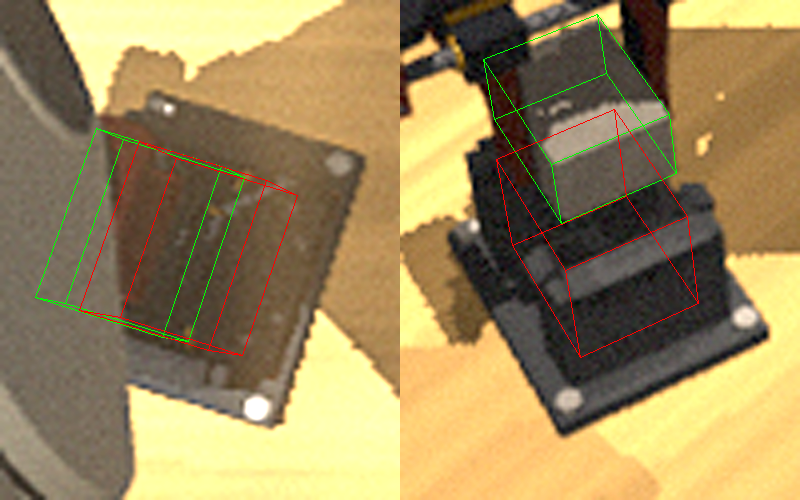

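Side view: the held stone lies on its predicted wireframe (bottom corner near (562,223)), in line with the pocket. Now descending.

Call:
{"fn": "apply_moves", "kwargs": {
  "targets": [
    [-1,[0,0.026,0.1],[0,0,0]],
    [-1,[0,0,0.2],[0,0,0]],
    [-1,[0,0,0.2],[0,0,0]],
    [-1,[0,0,0.2],[0,0,0]],
    [-1,[0,0,0],[0,0,0]]
  ]
}}

```text
t: 7.75
ee_pos: [455.6, 265.6, 57.5]
orientation: [-0.442, -3.109, 0.002]
ft_force: [-1.4, 0.4, -2.5]
width: 49.7
grasp_force: 30.0
```

Call:
{"fn": "apply_moves", "kwargs": {
  "targets": [
    [-1,[0,-0.01,0.2],[0,0,0]],
    [-1,[0,0,0.2],[0,0,0]],
    [-1,[0,0,0.2],[0,0,0]],
    [-1,[0,0,0.16],[0,0,0]],
    [-1,[0,0,0.04],[0,0,0]],
    [-1,[0,0,0.02],[0,0,0]]
  ]
}}

```text
t: 8.5
ee_pos: [456.3, 265.5, 17.5]
orientation: [-0.443, -3.11, 0.0]
ft_force: [0.0, -0.4, -2.5]
width: 49.7
grasp_force: 30.0
```

Call:
{"fn": "apply_moves", "kwargs": {
  "targets": [
    [-1,[0,0,0.03],[0,0,0]],
    [-1,[0,0,0.02],[0,0,0]],
    [-1,[0,0,0.01],[0,0,0]],
    [-1,[0,0,0],[0,0,0]]
  ]
}}

```text
t: 9.0
ee_pos: [456.2, 265.6, 14.6]
orientation: [0.443, 3.11, 0.0]
ft_force: [0.2, 0.6, -2.1]
width: 49.7
grasp_force: 30.0
```

Call:
{"fn": "apply_moves", "kwargs": {
  "targets": [
    [-1,[0,0,0.01],[0,0,0]],
    [0.3,[0,0,0],[0,0,0]],
    [0.6,[0,0,0],[0,0,0]],
    [0.6,[0,0,-0.3],[0,0,0]],
    [0.6,[0,0,-0.6],[0,0,0]],
    [1,[0,0,-0.7],[0,0,0]],
    [1,[0,0,-0.6],[0,0,0]]
  ]
}}

```text
t: 9.88
ee_pos: [456.5, 265.7, 126.3]
orientation: [0.443, 3.109, 0.001]
ft_force: [0.4, -0.8, 0.4]
width: 86.1
grasp_force: 0.0
```

```bash
python3 -c "
from plan import *
plan(1,[((633,7.7,90),73.4,0,42)])"
```

```text
[[1,[-0.6,-0.5,0.09],[0.0,0.0,0.0]],[1,[-0.61,-0.49,0.09],[0.0,0.0,0.0]],[1,[-0.6,-0.5,0.09],[0.0,0.0,0.0]],[1,[-0.6,-0.49,0.09],[0.0,0.0,0.0]],[1,[-0.61,-0.5,0.09],[0.0,0.0,0.0]],[1,[-0.6,-0.5,0.09],[0.0,0.0,0.0]],[1,[-0.61,-0.49,0.1],[0.0,0.0,0.0]],[1,[-0.6,-0.5,0.087],[0.001,0.001,0.004]]]
end [633.    7.7  90. ] tool y yaw 73.4
```

Call:
{"fn": "apply_moves", "kwargs": {
  "targets": [
    [1,[-0.6,-0.5,0.09],[0,0,0]],
    [1,[-0.61,-0.49,0.09],[0,0,0]],
    [1,[-0.6,-0.5,0.09],[0,0,0]],
    [1,[-0.6,-0.49,0.09],[0,0,0]],
    [1,[-0.61,-0.5,0.09],[0,0,0]],
    [1,[-0.6,-0.5,0.09],[0,0,0]],
    [1,[-0.61,-0.49,0.1],[0,0,0]],
    [1,[-0.61,-0.5,0.087],[0.001,0.001,0.004]]
  ]
}}

```text
t: 10.88
ee_pos: [634.0, 6.2, 88.7]
orientation: [-0.453, -3.108, 0.002]
ft_force: [1.0, 0.6, 0.2]
width: 88.0
grasp_force: 0.0
```

Call:
{"fn": "apply_moves", "kwargs": {
  "targets": [
    [1,[0,0,0.5],[0,0,0]],
    [1,[0,0,0.5],[0,0,0]],
    [1,[0,0,0.4],[0,0,0]],
    [1,[0,0,0.2],[0,0,0]],
    [1,[0,0,0],[0,0,0]],
    [1,[0,0,0],[0,0,0]]
  ]
}}

```text
t: 11.62
ee_pos: [633.6, 7.4, 8.5]
orientation: [-0.452, -3.108, 0.002]
ft_force: [0.7, -0.1, 0.5]
width: 87.9
grasp_force: 0.0
```

Call:
{"fn": "apply_moves", "kwargs": {
  "targets": [
    [1,[0,0,0.1],[0,0,0]],
    [-1,[0,0,0],[0,0,0]],
    [-1,[0,0,0],[0,0,0]],
    [-1,[0,0,0],[0,0,0]],
    [-1,[0,0,0],[0,0,0]],
    [-1,[0,0,0],[0,0,0]]
  ]
}}

```text
t: 12.38
ee_pos: [633.1, 7.3, 2.8]
orientation: [-0.452, -3.107, 0.002]
ft_force: [0.7, 0.3, -0.1]
width: 49.6
grasp_force: 30.0
```

```bash
python3 -c "
from plan import *
plan(-1,[((633.6,7.4,90),73.4,0,44),((456.3,265.2,115),73.8,0,40)])"
```

```text
[[-1,[0.0,0.0,-0.87],[0.0,0.0,0.0]],[-1,[-0.006,0.003,-0.874],[-0.001,-0.001,0.0]],[-1,[0.61,0.49,-0.06],[0.0,0.0,0.0]],[-1,[0.61,0.49,-0.07],[0.0,0.0,0.0]],[-1,[0.61,0.49,-0.06],[0.0,0.0,0.0]],[-1,[0.6,0.5,-0.06],[0.0,0.0,0.0]],[-1,[0.61,0.49,-0.06],[0.0,0.0,0.0]],[-1,[0.61,0.49,-0.07],[0.0,0.0,0.0]]]
[[-1,[0.61,0.49,-0.06],[0.0,0.0,0.0]],[-1,[0.609,0.491,-0.06],[0.0,0.0,-0.004]]]
end [456.3 265.2 115. ] tool y yaw 73.8
```

Call:
{"fn": "apply_moves", "kwargs": {
  "targets": [
    [-1,[0,0,-0.87],[0,0,0]],
    [-1,[0,0,-0.87],[0,0,0]],
    [-1,[0.61,0.49,-0.06],[0,0,0]],
    [-1,[0.61,0.49,-0.07],[0,0,0]],
    [-1,[0.61,0.49,-0.06],[0,0,0]],
    [-1,[0.6,0.5,-0.06],[0,0,0]],
    [-1,[0.61,0.49,-0.06],[0,0,0]],
    [-1,[0.61,0.49,-0.07],[0,0,0]]
  ]
}}

```text
t: 13.38
ee_pos: [499.6, 201.8, 108.9]
orientation: [-0.452, -3.107, 0.002]
ft_force: [-0.1, 0.1, -0.7]
width: 50.1
grasp_force: 30.0
```

Call:
{"fn": "apply_moves", "kwargs": {
  "targets": [
    [-1,[0.61,0.49,-0.06],[0,0,0]],
    [-1,[0.609,0.491,-0.06],[0,0,-0.004]],
    [-1,[0,0,0.3],[0,0,0]],
    [-1,[0,0,0.3],[0,0,0]],
    [-1,[0,0,0],[0,0,0]],
    [-1,[0,0,0],[0,0,0]]
  ]
}}

```text
t: 14.12
ee_pos: [456.3, 264.4, 84.5]
orientation: [-0.445, -3.108, 0.003]
ft_force: [0.3, -1.3, -1.9]
width: 49.7
grasp_force: 30.0
```

Run:
```python
from ov import *
s=ctrl.get_obs();print(s["ee_pos"].round(1),s["orientation"].round(3),s["ft_force"].round(1),s["width"])
p=(456.2,264.8,np.radians(-16.2));G,Rr=(0,255,0),(0,0,255)
im=ctrl.get_image("side");z=s["ee_pos"][2]-2.8
cv2.imwrite("pics/h2.png",tile(im,0,p,[(box(66,50,z,z+14),G),(box(66,50,10,44),Rr)],5,(500,550)))
```

```text
[456.3 264.4  84.5] [-4.450e-01 -3.108e+00  3.000e-03] [ 0.3 -1.3 -1.9] 49.71365211207525
```

View pics/h2.png

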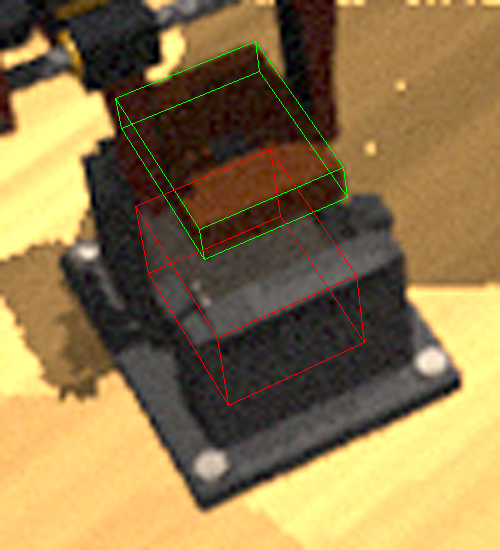

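The plate (front edge from (205,258) to (347,197)) is level and sits over the pocket, with the stone inside below. Lowering it.

Call:
{"fn": "apply_moves", "kwargs": {
  "targets": [
    [-1,[0,0.014,0.15],[0,0,0]],
    [-1,[0,0,0.2],[0,0,0]],
    [-1,[0,0,0.2],[0,0,0]],
    [-1,[0,0,0.1],[0,0,0]],
    [-1,[0,0,0.03],[0,0,0]],
    [-1,[0,0,0],[0,0,0]]
  ]
}}

```text
t: 14.92
ee_pos: [456.1, 265.8, 50.8]
orientation: [-0.443, -3.108, 0.002]
ft_force: [-0.3, -0.1, -0.9]
width: 49.7
grasp_force: 30.0
```

Call:
{"fn": "apply_moves", "kwargs": {
  "targets": [
    [-1,[0,0,0.04],[0,0,0]],
    [-1,[0,0,0.02],[0,0,0]],
    [-1,[0,0,0.02],[0,0,0]],
    [-1,[0,0,0],[0,0,0]]
  ]
}}

```text
t: 15.42
ee_pos: [456.0, 265.8, 46.8]
orientation: [-0.443, -3.109, 0.002]
ft_force: [0.2, -0.2, -0.7]
width: 49.6
grasp_force: 30.0
```

Call:
{"fn": "apply_moves", "kwargs": {
  "targets": [
    [-1,[0,0,0.01],[0,0,0]],
    [0.3,[0,0,0],[0,0,0]],
    [0.6,[0,0,0],[0,0,0]],
    [0.6,[0,0,-0.3],[0,0,0]],
    [0.6,[0,0,-0.6],[0,0,0]],
    [1,[0,0,-0.7],[0,0,0]],
    [1,[0,0,-0.3],[0,0,0]]
  ]
}}

```text
t: 16.3
ee_pos: [457.2, 266.5, 143.8]
orientation: [0.443, 3.109, 0.001]
ft_force: [0.7, 0.1, 0.8]
width: 86.1
grasp_force: 0.0
```

Run:
```python
from fit import *
for c in("top","side"):
    im=dict(np.load(f"{c}0.npz"));g=im["pixels"].astype(int)
    e=proj(im,[[468,-258,62]])[0].round().astype(int)
    m=np.zeros((480,640),np.uint8);w=(g.min(2)>(190 if c=="top" else 140))&(g.max(2)-g.min(2)<40)
    sl=np.s_[e[1]-30:e[1]+30,e[0]-30:e[0]+30];m[sl]=w[sl]
    n,lab,st,ce=cv2.connectedComponentsWithStats(m)
    k=1+np.argmax(st[1:,4]);m=(lab==k)
    print(c,st[1:,4],ce[1:].round(0).tolist())
    b=fit("",[im],[m],(468,-258),(.3,.4),box(66,18,62,62));print(b.x[:2].round(1),np.degrees(b.x[2]).round(1),round(b.fun,3))
```

```text
top [228   1] [[458.0, 278.0], [451.0, 281.0]]
[ 468.2 -258.1] 23.4 0.28
side [86] [[426.0, 194.0]]
[ 467.7 -256.6] 22.1 0.457
```

Run:
```python
from fit import *
import cv2
ims={c:dict(np.load(f"{c}0.npz")) for c in("top","side")}
reg={}
for c,im in ims.items():
    hsv=cv2.cvtColor(im["pixels"],cv2.COLOR_BGR2HSV);mc=np.load("m_cap.npz")[c].astype(np.uint8)
    H,S,V=cv2.split(hsv);e=proj(im,[[468,-255,20]])[0].round().astype(int)
    o=((H<=12)&(S>150)).astype(np.uint8);k=np.zeros_like(o);k[e[1]-35:e[1]+35,e[0]-35:e[0]+35]=1
    o=cv2.morphologyEx(o&k,cv2.MORPH_OPEN,np.ones((2,2),np.uint8))
    u=cv2.morphologyEx((o|mc),cv2.MORPH_CLOSE,np.ones((3,3),np.uint8));reg[c]=np.kron(u,np.ones((4,4),np.uint8));print(c,o.sum(),mc.sum())
R0=box(44,100,0,12);plate=np.array(box(66,18,12,62));stub=np.array([[15*np.cos(t),y,37+15*np.sin(t)] for t in a for y in(9,23)])
def f(p,cs):
    e=0
    for c in cs:
        m=0
        for P,dy in((R0,0),(box(44,48.5,0,22),p[3]),(plate,p[3]),(stub,p[3])):
            P=np.array(P,float)+[0,dy,0];m=m|ren(ims[c],P,p)
        e+=1-(m&reg[c]).sum()/(m|reg[c]).sum()
    return e/len(cs)
for cs in(("top",),("side",),("top","side")):
    x0=np.array([470,-256,.36,0]);r=minimize(f,x0,args=(cs,),method="Nelder-Mead",options=dict(initial_simplex=x0+np.r_[np.zeros((1,4)),np.diag([6,6,.1,6])],maxiter=200,xatol=.02,fatol=1e-4))
    x=r.x;print(cs,x[:2].round(1),np.degrees(x[2]).round(1),"slot",x[3].round(1),"cap",(x[0]-x[3]*np.sin(x[2])).round(1),(x[1]+x[3]*np.cos(x[2])).round(1),round(r.fun,3))
```

```text
top 0 525
side 4 721
('top',) [ 468.4 -258.1] 24.9 slot 1.0 cap 468.0 -257.1 0.587
('side',) [ 478.9 -285.5] 24.3 slot 28.1 cap 467.4 -260.0 0.264
('top', 'side') [ 478.4 -283. ] 24.4 slot 25.7 cap 467.7 -259.6 0.429
```

```bash
cat > rk.py <<'E'
from fit import *
ims={c:ctrl.get_image(c) for c in("top","side")}
reg={}
for c,im in ims.items():
    e=proj(im,[[468,-257,25]])[0];u=np.zeros((480,640),np.uint8)
    for l in("rack","cap"):
        for x in ctrl.masks_of(l,c):
            if np.hypot(*(np.mean(np.argwhere(x["region"]),0)[::-1]-e))<20:
                u|=x["region"].astype(np.uint8);print(c,l,x["region"].sum(),round(x["score"],2));break
    u=cv2.morphologyEx(u,cv2.MORPH_CLOSE,np.ones((3,3),np.uint8));reg[c]=np.kron(u,np.ones((4,4),np.uint8))
R0=box(44,100,0,12);plate=np.array(box(66,18,12,62));stub=np.array([[15*np.cos(t),y,37+15*np.sin(t)] for t in a for y in(9,23)])
def f(p,cs):
    e=0
    for c in cs:
        m=0
        for P,dy in((R0,0),(box(44,48.5,0,22),p[3]),(plate,p[3]),(stub,p[3])):
            P=np.array(P,float)+[0,dy,0];m=m|ren(ims[c],P,p)
        e+=1-(m&reg[c]).sum()/(m|reg[c]).sum()
    return e/len(cs)
for cs in(("top",),("side",),("top","side")):
    x0=np.array([470,-254,.36,0]);r=minimize(f,x0,args=(cs,),method="Nelder-Mead",options=dict(initial_simplex=x0+np.r_[np.zeros((1,4)),np.diag([6,6,.1,-6])],maxiter=200,xatol=.02,fatol=1e-4))
    x=r.x;print(cs,x[:2].round(1),np.degrees(x[2]).round(1),"slot",x[3].round(1),"cap",(x[0]-x[3]*np.sin(x[2])).round(1),(x[1]+x[3]*np.cos(x[2])).round(1),round(r.fun,3))
E
python3 rk.py
```

```text
top rack 695 0.88
top cap 580 0.82
side rack 358 0.85
side cap 668 0.85
('top',) [ 470.5 -257.2] 22.0 slot -0.1 cap 470.6 -257.3 0.06
('side',) [ 466.  -256.9] 20.5 slot 1.2 cap 465.6 -255.8 0.075
('top', 'side') [ 469.3 -257.5] 22.3 slot 0.6 cap 469.1 -257.0 0.095
```

```bash
cat > capplan.py <<'E'
from plan import *
G=np.array([469,-257.2,37.])
def tcp(G,yaw,tilt,back=0): return np.array(G)+pose_R(yaw,tilt).apply([0,0,19-back])
E
python3 -c "
from capplan import *
print(tcp(G,22,-45))
plan(1,[((462,-60,165),45),(tcp(G,22,-45,80),22,-45)],mm=41)"
```

```text
[ 474.03285039 -269.65674183   23.56497116]
[[1,[-0.24,-0.78,-0.06],[0.0,0.0,0.04]],[1,[-0.29,-0.76,-0.06],[0.0,0.0,0.04]],[1,[-0.34,-0.74,-0.06],[0.0,0.0,0.04]],[1,[-0.39,-0.72,-0.06],[0.0,0.0,0.04]],[1,[-0.42,-0.69,-0.06],[0.0,0.0,0.04]],[1,[-0.47,-0.66,-0.06],[0.0,0.0,0.04]],[1,[-0.52,-0.63,-0.06],[0.0,0.0,0.04]],[1,[-0.546,-0.604,-0.064],[-0.003,-0.001,0.04]]]
[[1,[-0.35,-0.39,0.28],[0.02,-0.08,0.04]],[1,[-0.33,-0.36,0.34],[0.01,-0.08,0.04]],[1,[-0.31,-0.34,0.38],[0.02,-0.09,0.04]],[1,[-0.27,-0.3,0.44],[0.02,-0.08,0.04]],[1,[-0.24,-0.28,0.48],[0.01,-0.08,0.04]],[1,[-0.186,-0.248,0.502],[0.021,-0.083,0.042]]]
end [ 452.9 -217.2   80.1] tool y yaw 22.0
```

Call:
{"fn": "apply_moves", "kwargs": {
  "targets": [
    [1,[-0.24,-0.78,-0.06],[0,0,0.04]],
    [1,[-0.29,-0.76,-0.06],[0,0,0.04]],
    [1,[-0.34,-0.74,-0.06],[0,0,0.04]],
    [1,[-0.39,-0.72,-0.06],[0,0,0.04]],
    [1,[-0.42,-0.69,-0.06],[0,0,0.04]],
    [1,[-0.47,-0.66,-0.06],[0,0,0.04]],
    [1,[-0.52,-0.63,-0.06],[0,0,0.04]],
    [1,[-0.546,-0.604,-0.064],[-0.003,-0.001,0.04]]
  ]
}}

```text
t: 17.6
ee_pos: [462.1, -60.8, 164.9]
orientation: [-1.205, -2.901, -0.003]
ft_force: [0.9, -0.1, -0.5]
width: 87.8
grasp_force: 0.0
```

Call:
{"fn": "apply_moves", "kwargs": {
  "targets": [
    [1,[-0.35,-0.39,0.28],[0.02,-0.08,0.04]],
    [1,[-0.33,-0.36,0.34],[0.01,-0.08,0.04]],
    [1,[-0.31,-0.34,0.38],[0.02,-0.09,0.04]],
    [1,[-0.27,-0.3,0.44],[0.02,-0.08,0.04]],
    [1,[-0.24,-0.28,0.48],[0.01,-0.08,0.04]],
    [1,[-0.186,-0.248,0.502],[0.021,-0.083,0.042]],
    [1,[0,0,0],[0,0,0]],
    [1,[0,0,0],[0,0,0]]
  ]
}}

```text
t: 18.6
ee_pos: [453.4, -183.0, 102.0]
orientation: [1.373, 2.227, -0.508]
ft_force: [1.0, -0.8, -0.2]
width: 88.0
grasp_force: 0.0
```

```bash
python3 -c "
from capplan import *
s=ctrl.get_obs();print(s['qpos'].round(2),Rn.from_rotvec(s['orientation']).as_matrix().round(3))
plan(1,[(tcp(G,22,-45),22,-45,20)])"
```

```text
[-0.07  0.44  2.23 -1.26  0.58  0.59] [[-0.388  0.9    0.197]
 [ 0.726  0.43  -0.537]
 [-0.569 -0.065 -0.82 ]]
[[1,[-0.09,-0.05,0.38],[0.0,-0.02,0.01]],[1,[-0.07,-0.04,0.39],[0.0,-0.02,0.01]],[1,[-0.07,-0.04,0.39],[0.0,-0.02,0.01]],[1,[-0.05,-0.04,0.39],[0.0,-0.02,0.01]],[1,[-0.04,-0.05,0.39],[-0.01,-0.01,0.01]],[1,[-0.04,-0.042,0.39],[0.003,-0.023,0.007]]]
end [ 474.  -269.7   23.6] tool y yaw 22.0
```

```bash
python3 -c "
from capplan import *
print(tcp(G,22,-25))
plan(1,[(tcp(G,22,-25,70),22,-25,20)])"
```

```text
[ 472.00799616 -264.64505175   19.78015205]
[[1,[-0.21,-0.1,0.31],[-0.01,0.04,0.02]],[1,[-0.23,-0.1,0.29],[0.0,0.03,0.02]],[1,[-0.252,-0.094,0.278],[-0.006,0.039,0.015]]]
end [ 460.9 -237.2   83.2] tool y yaw 22.0
```

Call:
{"fn": "apply_moves", "kwargs": {
  "targets": [
    [1,[-0.21,-0.1,0.31],[-0.01,0.04,0.02]],
    [1,[-0.23,-0.1,0.29],[0,0.03,0.02]],
    [1,[-0.252,-0.094,0.278],[-0.006,0.039,0.015]],
    [1,[0,0,0],[0,0,0]],
    [1,[0,0,0],[0,0,0]]
  ]
}}

```text
t: 19.23
ee_pos: [460.9, -237.6, 84.2]
orientation: [1.544, 2.283, -0.343]
ft_force: [0.8, -0.2, -0.6]
width: 87.7
grasp_force: 0.0
```

```bash
python3 -c "
from capplan import *
s=ctrl.get_obs();print(s['qpos'].round(2),s['ee_pos'].round(1),Rn.from_rotvec(s['orientation']).as_matrix().round(3))
plan(1,[(tcp(G,22,-25),22,-25,20)])"
```

```text
[-0.3   0.45  2.15 -0.95  0.42  0.18] [ 460.9 -237.6   84.2] [[-0.336  0.928  0.16 ]
 [ 0.84   0.373 -0.395]
 [-0.426  0.002 -0.905]]
[[1,[0.0,0.0,0.35],[0.0,0.0,0.0]],[1,[0.01,0.0,0.36],[0.0,0.0,0.0]],[1,[0.0,0.0,0.35],[0.0,0.0,0.0]],[1,[0.009,0.002,0.356],[0.001,0.002,-0.002]]]
end [ 472.  -264.7   19.8] tool y yaw 22.0
```

Call:
{"fn": "apply_moves", "kwargs": {
  "targets": [
    [1,[0,0,0.35],[0,0,0]],
    [1,[0.01,0,0.36],[0,0,0]],
    [1,[0,0,0.35],[0,0,0]],
    [1,[0.009,0.002,0.356],[0.001,0.002,-0.002]],
    [1,[0,0,0],[0,0,0]]
  ]
}}

```text
t: 19.85
ee_pos: [471.7, -263.8, 18.6]
orientation: [1.542, 2.291, -0.344]
ft_force: [-0.4, 0.5, 0.1]
width: 88.0
grasp_force: 0.0
```

Call:
{"fn": "apply_moves", "kwargs": {
  "targets": [
    [0.6,[0,0,0],[0,0,0]],
    [-1,[0,0,0],[0,0,0]],
    [-1,[0,0,0],[0,0,0]],
    [-1,[0,0,0],[0,0,0]]
  ]
}}

```text
t: 20.35
ee_pos: [472.3, -264.6, 20.0]
orientation: [1.543, 2.288, -0.343]
ft_force: [-2.5, 3.2, 8.0]
width: 66.0
grasp_force: 30.0
```

```bash
python3 -c "
from capplan import *
U=G+[0,0,85]
plan(-1,[(tcp(U,22,-25),22,-25,30)]+[(tcp(U,22,t),22,t) for t in range(-16,66,9)]+[(tcp(U,22,65),22,65)])"
```

```text
[[-1,[-0.24,0.0,-0.51],[0.0,0.0,0.0]],[-1,[-0.24,0.0,-0.51],[0.0,0.0,0.0]],[-1,[-0.236,-0.006,-0.516],[0.0,0.0,0.0]],[-1,[0.03,0.0,0.0],[0.0,0.05,0.0]],[-1,[0.03,0.0,-0.003],[0.0,0.05,0.0]],[-1,[0.03,0.0,0.0],[0.0,0.05,0.0]],[-1,[0.03,0.0,-0.002],[0.0,0.05,0.0]],[-1,[0.03,0.0,0.0],[0.0,0.05,0.0]]]
[[-1,[0.03,0.0,-0.003],[0.0,0.05,0.0]],[-1,[0.03,0.0,0.0],[0.0,0.05,0.0]],[-1,[0.029,0.0,-0.002],[0.0,0.05,0.0]],[-1,[0.03,0.0,0.0],[0.0,0.05,0.0]],[-1,[0.03,0.0,-0.002],[0.0,0.05,0.0]],[-1,[0.03,0.0,0.0],[0.0,0.05,0.0]],[-1,[0.03,0.0,-0.003],[0.0,0.05,0.0]],[-1,[0.03,0.0,0.0],[0.0,0.05,0.0]]]
[[-1,[0.03,0.0,-0.002],[0.0,0.05,0.0]],[-1,[0.03,0.0,0.0],[0.0,0.05,0.0]],[-1,[0.029,0.0,-0.003],[0.0,0.05,0.0]],[-1,[0.03,0.0,0.0],[0.0,0.05,0.0]],[-1,[0.03,0.0,-0.002],[0.0,0.05,0.0]],[-1,[0.03,0.0,0.0],[0.0,0.05,0.0]],[-1,[0.03,0.0,-0.002],[0.0,0.05,0.0]],[-1,[0.0,0.0,0.0],[0.0,0.0,0.0]]]
end [ 462.5 -241.2  114. ] tool y yaw 22.0
```

Call:
{"fn": "apply_moves", "kwargs": {
  "targets": [
    [-1,[-0.24,0,-0.51],[0,0,0]],
    [-1,[-0.24,0,-0.51],[0,0,0]],
    [-1,[-0.236,-0.006,-0.516],[0,0,0]],
    [-1,[0.03,0,0],[0,0.05,0]],
    [-1,[0.03,0,-0.003],[0,0.05,0]],
    [-1,[0.03,0,0],[0,0.05,0]],
    [-1,[0.03,0,-0.002],[0,0.05,0]],
    [-1,[0.03,0,0],[0,0.05,0]]
  ]
}}

```text
t: 21.35
ee_pos: [469.1, -257.8, 102.5]
orientation: [1.738, 2.577, -0.036]
ft_force: [-0.7, 0.2, -2.0]
width: 65.9
grasp_force: 30.0
```

Call:
{"fn": "apply_moves", "kwargs": {
  "targets": [
    [-1,[0.03,0,-0.003],[0,0.05,0]],
    [-1,[0.03,0,0],[0,0.05,0]],
    [-1,[0.029,0,-0.002],[0,0.05,0]],
    [-1,[0.03,0,0],[0,0.05,0]],
    [-1,[0.03,0,-0.002],[0,0.05,0]],
    [-1,[0.03,0,0],[0,0.05,0]],
    [-1,[0.03,0,-0.003],[0,0.05,0]],
    [-1,[0.03,0,0],[0,0.05,0]]
  ]
}}

```text
t: 22.35
ee_pos: [465.0, -247.6, 105.5]
orientation: [-1.465, -2.172, -0.442]
ft_force: [0.1, 0.0, -1.3]
width: 65.6
grasp_force: 30.0
```

Call:
{"fn": "apply_moves", "kwargs": {
  "targets": [
    [-1,[0.03,0,-0.002],[0,0.05,0]],
    [-1,[0.03,0,0],[0,0.05,0]],
    [-1,[0.029,0,-0.003],[0,0.05,0]],
    [-1,[0.03,0,0],[0,0.05,0]],
    [-1,[0.03,0,-0.002],[0,0.05,0]],
    [-1,[0.03,0,0],[0,0.05,0]],
    [-1,[0.03,0,-0.002],[0,0.05,0]],
    [-1,[0,0,0],[0,0,0]]
  ]
}}

```text
t: 23.35
ee_pos: [462.1, -241.4, 111.8]
orientation: [-1.169, -1.73, -0.743]
ft_force: [-0.5, -0.3, -1.5]
width: 65.5
grasp_force: 30.0
```

Run:
```python
from capplan import *
s=ctrl.get_obs();R=Rn.from_rotvec(s['orientation']);print(s['t'],s['qpos'].round(2),s['ee_pos'].round(1),R.as_matrix().round(3).tolist(),"G",(s['ee_pos']-R.apply([0,0,19])).round(1))
im=ctrl.get_image("side");c=proj(im,[[469,-257,80]])[0].astype(int);g=im["pixels"][c[1]-50:c[1]+50,c[0]-60:c[0]+60]
cv2.imwrite("pics/c1.png",cv2.resize(cv2.convertScaleAbs(g,alpha=1.5),None,fx=5,fy=5,interpolation=cv2.INTER_CUBIC))
```

```text
23.35 [-0.74  0.96  1.38  0.42  1.87 -1.24] [ 462.1 -241.4  111.8] [[-0.156, 0.927, -0.34], [0.392, 0.374, 0.841], [0.907, -0.002, -0.422]] G [ 468.6 -257.3  119.9]
```

View pics/c1.png

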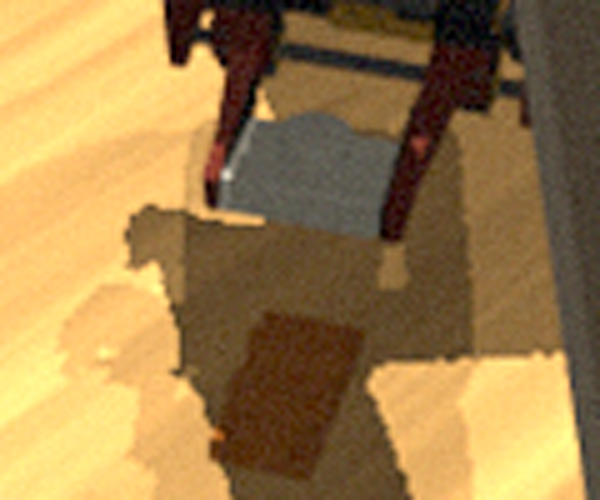

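Run:
```python
from capplan import *
from fit import a,box
from scipy.optimize import minimize
im=ctrl.get_image("side");r=ctrl.masks_of("cap","side")
print([(round(x["score"],2),x["bbox"],x["region"].sum()) for x in r])
if r:
    m=r[0]["region"].astype(np.uint8);m=cv2.resize(m,None,fx=4,fy=4,interpolation=0)
    P=np.array(box(66,50,-9,9)+[[15*np.cos(t),15*np.sin(t),z] for t in a for z in (9,23)]) # cap frame
    def f(p):
        W=(Rn.from_euler('z',22,degrees=True)*Rn.from_euler('x',p[3]-0,degrees=True)).apply(P)+p[:3]
        q=proj(im,W);M=np.zeros_like(m)
        for s in(slice(0,8),slice(8,None)): cv2.fillConvexPoly(M,np.round(((cv2.convexHull(q[s].astype(np.float32))[:,0]+.5)*4-.5)*16).astype(np.int32),1,shift=4)
        return 1-(M&m).sum()/(M|m).sum()
    for t in(-90,-60,-30,-15,0,15,30): print(t,round(min(f([469,-257+d,120+e,t]) for d in(-6,-3,0,3,6) for e in(-6,-3,0,3,6)),3))
U=np.array([469,-257.2,0])
plan(-1,[(tcp(U+[0,0,60],22,65),22,65,30),(tcp(U+[0,0,37],22,65),22,65,12)])
```

```text
[(0.95, [412.0, 156.3, 444.3, 184.4], np.int64(626))]
-90 0.268
-60 0.252
-30 0.275
-15 0.23
0 0.146
15 0.178
30 0.384
[[-1,[-0.37,0.0,0.17],[0.0,0.0,0.0]],[-1,[-0.37,0.0,0.18],[0.0,0.0,0.0]],[-1,[-0.372,0.001,0.175],[0.0,0.001,0.0]],[-1,[-0.21,0.0,0.1],[0.0,0.0,0.0]],[-1,[-0.207,0.0,0.094],[0.0,0.0,0.0]]]
end [ 462.6 -241.2   29. ] tool y yaw 22.0
```

The picture shows the cap at about (305,180) in the crop, flat with its stub bump at the top. The mask fit agrees: tilt 0 is best. Lowering it onto the rack's cheeks.

Call:
{"fn": "apply_moves", "kwargs": {
  "targets": [
    [-1,[-0.37,0,0.17],[0,0,0]],
    [-1,[-0.37,0,0.18],[0,0,0]],
    [-1,[-0.372,0.001,0.175],[0,0.001,0]],
    [-1,[-0.21,0,0.1],[0,0,0]],
    [-1,[-0.207,0,0.094],[0,0,0]],
    [-1,[0,0,0],[0,0,0]],
    [-1,[0,0,0],[0,0,0]]
  ]
}}

```text
t: 24.38
ee_pos: [462.6, -241.3, 29.2]
orientation: [-1.168, -1.731, -0.744]
ft_force: [1.0, 0.3, -2.0]
width: 66.2
grasp_force: 30.0
```

Run:
```python
from capplan import *
s=ctrl.get_obs();R=Rn.from_rotvec(s['orientation']);print(s['ft_force'].round(1),s['qpos'].round(2),"G",(s['ee_pos']-R.apply([0,0,19])).round(1))
U=np.array([469,-257.2,0])
plan(-1,[(tcp(U+[0,0,31.5],22,65),22,65,2)])
```

```text
[ 1.   0.3 -2. ] [-0.74  1.08  1.34  0.41  1.79 -1.27] G [ 469.1 -257.3   37.2]
[[-1,[-0.03,0.0,0.02],[0.0,0.0,0.0]],[-1,[-0.04,0.0,0.01],[0.0,0.0,0.0]],[-1,[-0.033,-0.001,0.02],[0.0,-0.001,0.0]]]
end [ 462.5 -241.2   23.5] tool y yaw 22.0
```

Call:
{"fn": "apply_moves", "kwargs": {
  "targets": [
    [-1,[-0.03,0,0.02],[0,0,0]],
    [-1,[-0.04,0,0.01],[0,0,0]],
    [-1,[-0.033,0,0.02],[0,0,0]],
    [-1,[0,0,0],[0,0,0]]
  ]
}}

```text
t: 24.88
ee_pos: [462.5, -241.2, 24.0]
orientation: [-1.167, -1.73, -0.745]
ft_force: [0.4, -0.9, 4.9]
width: 66.1
grasp_force: 30.0
```

Call:
{"fn": "apply_moves", "kwargs": {
  "targets": [
    [0.6,[0,0,0],[0,0,0]],
    [0.8,[0,0,0],[0,0,0]],
    [1,[0,0,0],[0,0,0]],
    [1,[0,0,0],[0,0,0]],
    [1,[0,0,-0.3],[0,0,0]],
    [1,[0,0,-0.6],[0,0,0]],
    [1,[0,0,-0.6],[0,0,0]],
    [1,[0,0,-0.6],[0,0,0]]
  ]
}}

```text
t: 25.88
ee_pos: [498.7, -331.0, 68.3]
orientation: [-1.169, -1.731, -0.744]
ft_force: [-0.0, -0.6, 0.2]
width: 87.9
grasp_force: 0.0
```

Run:
```python
from capplan import *
s=ctrl.get_obs();print(s['t'],s['ee_pos'].round(1))
for c in("side","top"):
    im=ctrl.get_image(c);r=ctrl.pinpoint("cap",c);print(c,[(round(x["score"],2),atz(im,x["xy"],31).round(1)) for x in r[:2]])
    if c=="side":
        q=proj(im,[[469,-257,30]])[0].astype(int);g=im["pixels"][q[1]-40:q[1]+40,q[0]-50:q[0]+50]
        cv2.imwrite("pics/c2.png",cv2.resize(cv2.convertScaleAbs(g,alpha=1.6),None,fx=6,fy=6,interpolation=cv2.INTER_CUBIC))
plan(1,[(tcp([495,-315,130],22,20),22,20,35),((469,-257.2,120),-68)])
```

```text
25.875 [ 498.7 -331.    68.3]
side [(0.67, array([ 469.6, -266.3,   31. ]))]
top [(0.7, array([ 473.1, -252.1,   31. ]))]
[[1,[0.17,0.01,0.0],[0.0,-0.08,0.0]],[1,[0.16,0.01,-0.02],[0.0,-0.09,0.0]],[1,[0.16,0.01,-0.04],[0.0,-0.08,0.0]],[1,[0.15,0.01,-0.06],[0.0,-0.08,0.0]],[1,[0.15,0.0,-0.08],[0.0,-0.09,0.0]],[1,[0.127,0.013,-0.104],[0.0,-0.081,0.0]],[1,[0.1,0.0,0.02],[-0.02,-0.02,0.09]],[1,[0.1,-0.02,0.02],[-0.01,-0.01,0.09]]]
[[1,[0.1,-0.04,0.02],[-0.02,-0.02,0.09]],[1,[0.09,-0.05,0.01],[-0.01,-0.01,0.09]],[1,[0.09,-0.06,0.01],[-0.02,-0.02,0.09]],[1,[0.07,-0.07,0.0],[-0.02,-0.02,0.09]],[1,[0.07,-0.08,0.0],[-0.01,-0.01,0.09]],[1,[0.05,-0.09,0.0],[-0.02,-0.02,0.09]],[1,[0.04,-0.1,0.0],[-0.01,-0.01,0.09]],[1,[0.02,-0.1,-0.01],[-0.02,-0.02,0.09]]]
[[1,[0.015,-0.102,-0.014],[-0.014,-0.015,0.088]]]
end [ 469.  -257.2  120. ] tool y yaw -68.0
```

View pics/c2.png

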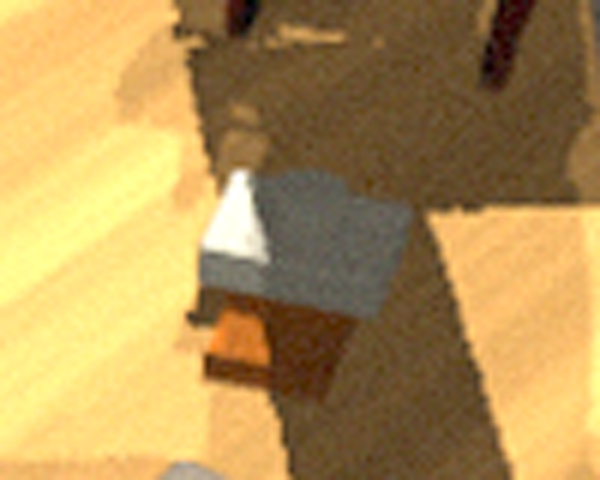

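Picture: the cap lies flat across the cheeks (plate around (300,250) in the crop, stub bump at (315,180)). The gripper is clear at the top.

Call:
{"fn": "apply_moves", "kwargs": {
  "targets": [
    [1,[0.17,0.01,0],[0,-0.08,0]],
    [1,[0.16,0.01,-0.02],[0,-0.09,0]],
    [1,[0.16,0.01,-0.04],[0,-0.08,0]],
    [1,[0.15,0.01,-0.06],[0,-0.08,0]],
    [1,[0.15,0,-0.08],[0,-0.09,0]],
    [1,[0.127,0.013,-0.104],[0,-0.081,0]],
    [1,[0.1,0,0.02],[-0.02,-0.02,0.09]],
    [1,[0.1,-0.02,0.02],[-0.01,-0.01,0.09]]
  ]
}}

```text
t: 27.08
ee_pos: [487.4, -297.4, 113.6]
orientation: [-1.944, -2.127, -0.239]
ft_force: [0.1, -0.3, -0.4]
width: 87.8
grasp_force: 0.0
```

Call:
{"fn": "apply_moves", "kwargs": {
  "targets": [
    [1,[0.1,-0.04,0.02],[-0.02,-0.02,0.09]],
    [1,[0.09,-0.05,0.01],[-0.01,-0.01,0.09]],
    [1,[0.09,-0.06,0.01],[-0.02,-0.02,0.09]],
    [1,[0.07,-0.07,0],[-0.02,-0.02,0.09]],
    [1,[0.07,-0.08,0],[-0.01,-0.01,0.09]],
    [1,[0.05,-0.09,0],[-0.02,-0.02,0.09]],
    [1,[0.04,-0.1,0],[-0.01,-0.01,0.09]],
    [1,[0.02,-0.1,-0.01],[-0.02,-0.02,0.09]]
  ]
}}

```text
t: 28.08
ee_pos: [469.5, -260.4, 118.6]
orientation: [-3.01, -0.799, -0.026]
ft_force: [0.2, -0.7, -0.4]
width: 88.1
grasp_force: 0.0
```

Call:
{"fn": "apply_moves", "kwargs": {
  "targets": [
    [1,[0.015,-0.102,-0.014],[-0.014,-0.015,0.088]],
    [1,[0,0,0],[0,0,0]],
    [1,[0,0,0],[0,0,0]]
  ]
}}

```text
t: 28.45
ee_pos: [468.7, -256.5, 119.8]
orientation: [-3.081, -0.606, 0.0]
ft_force: [-0.0, -0.7, -0.3]
width: 87.8
grasp_force: 0.0
```

Run:
```python
from capplan import *
s=ctrl.get_obs();print(s['t'],s['ee_pos'].round(1),s["qpos"].round(2),Rn.from_rotvec(s['orientation']).as_matrix().round(3).tolist())
plan(1,[((469,-257.2,50),-68,0,30),((469,-257.2,23),-68,0,14)])
```

```text
28.45 [ 468.7 -256.5  119.8] [-0.52  0.44  1.9   0.    0.8   0.66] [[0.926, 0.379, -0.001], [0.379, -0.926, 0.002], [0.0, -0.002, -1.0]]
[[1,[0.0,0.01,0.47],[0.0,0.0,0.0]],[1,[0.0,0.0,0.46],[0.0,0.0,0.0]],[1,[0.0,0.008,0.467],[-0.001,0.0,0.003]],[1,[0.0,0.0,0.27],[0.0,0.0,0.0]],[1,[0.0,0.0,0.27],[0.0,0.0,0.0]]]
end [ 469.  -257.2   23. ] tool y yaw -68.0
```

Call:
{"fn": "apply_moves", "kwargs": {
  "targets": [
    [1,[0,0.01,0.47],[0,0,0]],
    [1,[0,0,0.46],[0,0,0]],
    [1,[0,0.008,0.467],[-0.001,0,0.003]],
    [1,[0,0,0.27],[0,0,0]],
    [1,[0,0,0.27],[0,0,0]],
    [1,[0,0,0],[0,0,0]]
  ]
}}

```text
t: 29.2
ee_pos: [468.9, -257.5, 22.5]
orientation: [-3.084, -0.594, 0.001]
ft_force: [-0.0, 0.1, -0.4]
width: 87.8
grasp_force: 0.0
```

Call:
{"fn": "apply_moves", "kwargs": {
  "targets": [
    [0.4,[0,0,0],[0,0,0]],
    [-1,[0,0,0],[0,0,0]],
    [-1,[0,0,0],[0,0,0]],
    [-1,[0,0,0],[0,0,0]],
    [-1,[0,0,0],[0,0,0]]
  ]
}}

```text
t: 29.82
ee_pos: [469.5, -257.7, 23.5]
orientation: [3.084, 0.594, 0.001]
ft_force: [-0.5, -0.4, 3.4]
width: 50.3
grasp_force: 30.0
```

Run:
```python
from capplan import *
plan(-1,[((469,-257.2,125),-68,0,26),((475,-50,135),5,0,40),((456.2,265.2,125),73.8,0,40)])
```

```text
[[-1,[0.0,0.0,-0.51],[0.0,0.0,0.0]],[-1,[0.0,-0.01,-0.5],[0.0,0.0,0.0]],[-1,[0.0,0.0,-0.51],[0.0,0.0,0.0]],[-1,[-0.005,-0.001,-0.51],[0.001,0.0,-0.002]],[-1,[0.18,-0.42,-0.02],[0.0,0.0,-0.09]],[-1,[0.25,-0.39,-0.02],[0.0,0.0,-0.09]],[-1,[0.29,-0.36,-0.03],[0.0,0.0,-0.09]],[-1,[0.34,-0.31,-0.02],[0.0,0.0,-0.09]]]
[[-1,[0.39,-0.25,-0.02],[0.0,0.0,-0.09]],[-1,[0.41,-0.2,-0.02],[0.0,0.0,-0.09]],[-1,[0.44,-0.14,-0.02],[0.0,0.0,-0.09]],[-1,[0.45,-0.08,-0.02],[0.0,0.0,-0.09]],[-1,[0.465,-0.013,-0.027],[0.0,0.0,-0.091]],[-1,[0.79,0.02,0.03],[0.0,0.0,-0.1]],[-1,[0.77,0.15,0.02],[0.0,0.0,-0.09]],[-1,[0.75,0.25,0.03],[0.0,0.0,-0.1]]]
[[-1,[0.7,0.37,0.02],[0.0,0.0,-0.09]],[-1,[0.64,0.46,0.03],[0.0,0.0,-0.1]],[-1,[0.57,0.55,0.02],[0.0,0.0,-0.09]],[-1,[0.47,0.63,0.03],[0.0,0.0,-0.1]],[-1,[0.373,0.699,0.025],[0.0,0.0,-0.095]]]
end [456.2 265.2 125. ] tool y yaw 73.8
```

Call:
{"fn": "apply_moves", "kwargs": {
  "targets": [
    [-1,[0,0,-0.51],[0,0,0]],
    [-1,[0,-0.01,-0.5],[0,0,0]],
    [-1,[0,0,-0.51],[0,0,0]],
    [-1,[-0.005,0,-0.51],[0.001,0,-0.002]],
    [-1,[0.18,-0.42,-0.02],[0,0,-0.09]],
    [-1,[0.25,-0.39,-0.02],[0,0,-0.09]],
    [-1,[0.29,-0.36,-0.03],[0,0,-0.09]],
    [-1,[0.34,-0.31,-0.02],[0,0,-0.09]]
  ]
}}

```text
t: 30.82
ee_pos: [470.9, -164.3, 129.2]
orientation: [-2.79, -1.441, 0.0]
ft_force: [-0.1, 0.5, -1.8]
width: 50.1
grasp_force: 30.0
```

Call:
{"fn": "apply_moves", "kwargs": {
  "targets": [
    [-1,[0.39,-0.25,-0.02],[0,0,-0.09]],
    [-1,[0.41,-0.2,-0.02],[0,0,-0.09]],
    [-1,[0.44,-0.14,-0.02],[0,0,-0.09]],
    [-1,[0.45,-0.08,-0.02],[0,0,-0.09]],
    [-1,[0.465,-0.013,-0.027],[0,0,-0.091]],
    [-1,[0.79,0.02,0.03],[0,0,-0.1]],
    [-1,[0.77,0.15,0.02],[0,0,-0.09]],
    [-1,[0.75,0.25,0.03],[0,0,-0.1]]
  ]
}}

```text
t: 31.82
ee_pos: [467.7, 69.1, 130.7]
orientation: [-1.539, -2.738, -0.001]
ft_force: [0.8, 0.0, -1.8]
width: 49.8
grasp_force: 30.0
```

Call:
{"fn": "apply_moves", "kwargs": {
  "targets": [
    [-1,[0.7,0.37,0.02],[0,0,-0.09]],
    [-1,[0.64,0.46,0.03],[0,0,-0.1]],
    [-1,[0.57,0.55,0.02],[0,0,-0.09]],
    [-1,[0.47,0.63,0.03],[0,0,-0.1]],
    [-1,[0.373,0.699,0.025],[0,0,-0.095]],
    [-1,[0,0,0],[0,0,0]],
    [-1,[0,0,0],[0,0,0]]
  ]
}}

```text
t: 32.7
ee_pos: [455.6, 264.6, 124.4]
orientation: [-0.444, -3.109, 0.0]
ft_force: [0.1, -0.2, -1.0]
width: 50.1
grasp_force: 30.0
```

Run:
```python
from capplan import *
s=ctrl.get_obs();print(s['t'],s['width'],s['ft_force'].round(1),s['ee_pos'].round(1),Rn.from_rotvec(s['orientation']).as_matrix().round(3).tolist())
plan(-1,[((456.2,265.5,85),73.8,0,20),((456.2,265.5,65),73.8,0,7)])
```

```text
32.7 50.07420298603623 [ 0.1 -0.2 -1. ] [455.6 264.6 124.4] [[-0.96, 0.28, -0.001], [0.28, 0.96, 0.0], [0.001, -0.0, -1.0]]
[[-1,[0.0,0.01,0.39],[0.0,0.0,0.0]],[-1,[-0.007,0.01,0.398],[0.0,-0.001,0.0]],[-1,[0.0,0.0,0.13],[0.0,0.0,0.0]],[-1,[0.0,0.0,0.14],[0.0,0.0,0.0]],[-1,[0.0,0.001,0.13],[0.0,0.0,0.0]]]
end [456.2 265.5  65. ] tool y yaw 73.8
```

Call:
{"fn": "apply_moves", "kwargs": {
  "targets": [
    [-1,[0,0.01,0.39],[0,0,0]],
    [-1,[-0.007,0.01,0.398],[0,0,0]],
    [-1,[0,0,0.13],[0,0,0]],
    [-1,[0,0,0.14],[0,0,0]],
    [-1,[0,0,0.13],[0,0,0]],
    [-1,[0,0,0],[0,0,0]]
  ]
}}

```text
t: 33.45
ee_pos: [456.7, 266.0, 65.3]
orientation: [-0.443, -3.11, -0.001]
ft_force: [0.2, -1.0, -2.3]
width: 49.6
grasp_force: 30.0
```

Call:
{"fn": "apply_moves", "kwargs": {
  "targets": [
    [-1,[0,0,0.04],[0,0,0]],
    [-1,[0,0,0.04],[0,0,0]],
    [-1,[0,0,0.02],[0,0,0]],
    [-1,[0,0,0],[0,0,0]]
  ]
}}

```text
t: 33.95
ee_pos: [456.8, 266.1, 60.4]
orientation: [-0.442, -3.11, -0.001]
ft_force: [-0.6, 0.5, -1.2]
width: 49.7
grasp_force: 30.0
```

Call:
{"fn": "apply_moves", "kwargs": {
  "targets": [
    [-1,[0,0,0.01],[0,0,0]],
    [-1,[0,0,0.01],[0,0,0]],
    [-1,[0,0,0],[0,0,0]],
    [-1,[0,0,0],[0,0,0]]
  ]
}}

```text
t: 34.45
ee_pos: [456.9, 266.1, 59.5]
orientation: [-0.442, -3.11, -0.001]
ft_force: [-0.3, -0.7, -0.3]
width: 49.6
grasp_force: 30.0
```

Call:
{"fn": "apply_moves", "kwargs": {
  "targets": [
    [-1,[0,0,0.01],[0,0,0]],
    [-1,[0,0,0.01],[0,0,0]],
    [-1,[0,0,0],[0,0,0]]
  ]
}}

```text
t: 34.83
ee_pos: [456.9, 266.1, 59.4]
orientation: [-0.442, -3.11, -0.001]
ft_force: [-3.8, -1.6, 14.1]
width: 49.4
grasp_force: 30.0
```

Seated with 14 N of contact force. Releasing and withdrawing.

Call:
{"fn": "apply_moves", "kwargs": {
  "targets": [
    [0.25,[0,0,-0.01],[0,0,0]],
    [0.5,[0,0,0],[0,0,0]],
    [0.6,[0,0,0],[0,0,0]],
    [0.6,[0,0,-0.3],[0,0,0]],
    [0.6,[0,0,-0.6],[0,0,0]],
    [1,[0,0,-0.7],[0,0,0]],
    [1,[0.3,-0.7,-0.5],[0,0,0]],
    [1,[0,-0.7,-0.5],[0,0,0]]
  ]
}}

```text
t: 35.83
ee_pos: [421.9, 202.4, 190.4]
orientation: [-0.44, -3.111, -0.002]
ft_force: [1.3, -0.4, -0.7]
width: 87.9
grasp_force: 0.0
```

Call:
{"fn": "apply_moves", "kwargs": {
  "targets": [
    [1,[0,-0.7,0],[0,0,0]],
    [1,[0,-0.7,0],[0,0,0]],
    [1,[0,-0.7,0],[0,0,0]],
    [1,[0,-0.7,0],[0,0,0]],
    [1,[0,0,0],[0,0,0]],
    [1,[0,0,0],[0,0,0]]
  ]
}}

```text
t: 36.58
ee_pos: [384.5, 68.7, 189.4]
orientation: [0.443, 3.109, 0.002]
ft_force: [-0.2, 0.1, 0.6]
width: 88.1
grasp_force: 0.0
```

Run:
```python
from ov import *
s=ctrl.get_obs();print(s["t"],s["ee_pos"].round(1),s["ft_force"].round(1),s["width"])
p=(456.3,265.2,np.radians(-16.2));G,Rr=(0,255,0),(0,0,255)
L=[]
for c in("top","side"):
    im=ctrl.get_image(c)
    for l,z in dict(rough_block=0,spare_wheel=0,tumbler_a_rim=100,cap=67).items():
        print(c,l,[atz(im,r["xy"],z).round(1)[:2].tolist() for r in ctrl.pinpoint(l,c)[:2]])
    L.append(tile(im,0,p,[],5,(400,250)));L.append(tile(im,0,p,[(box(66,50,58,76),G)],5,(400,250)))
cv2.imwrite("pics/f1.png",np.vstack([np.hstack(L[:2]),np.hstack(L[2:])]))
```

```text
36.575 [384.5  68.7 189.4] [-0.2  0.1  0.6] 88.07563940850704
top rough_block [[372.2, -79.0]]
top spare_wheel [[469.7, -254.9]]
top tumbler_a_rim [[649.4, 182.7]]
top cap [[453.7, 267.1]]
side rough_block [[368.3, -93.5]]
side spare_wheel [[372.2, 87.1]]
side tumbler_a_rim [[651.0, 186.0]]
side cap [[465.3, 265.4]]
```

View pics/f1.png

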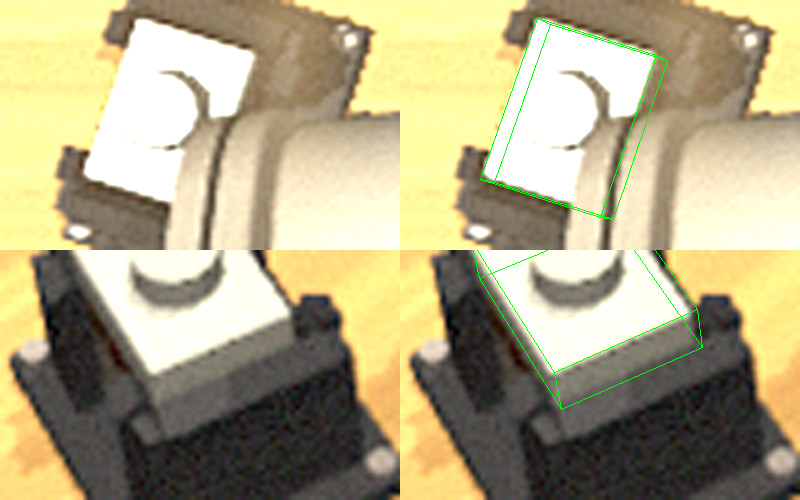

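The cap lies flat with its stub up, level and square between the ends and on the predicted wireframe at the right height (crop corners (135,18) and (155,375)). The bystanders that were detected have not moved.

```bash
python3 -c "
from workcell import ctrl
print(ctrl.close_job())"
```

```text
the job is handed in; nothing more can be done
None
```

The pack is made up in the holder — stone, then spacer, then cap lying flat with its stub up — with everything released, no bystander touched as far as the last pictures show, and the job handed in at about 37 s.

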